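# Knock two specimen blocks out of their moulds with a mallet

## Robot

A 6-joint arm with a two-finger parallel gripper is mounted at the origin on the work surface. World frame = base frame: x ahead of the robot, y to its left, z up, the work surface at z = 0. Lengths are in m, angles in rad, forces in N, time in s.
With the tool pointing down it reaches from about 0.35 to 0.775 m from the base axis. Payload 5.5 kg.
Tool frame: the origin (TCP) lies between the finger pads; the fingertips stand 19 mm ahead of it and the grasp point (between the pads) is the TCP; z points along the fingers, y is the line along which they close (so a half turn about z gives the same grasp; the last joint's range is limited). The gripper opens to 85 mm and grips with 20 to 120 N. Pads are 22 mm wide; open, the fingers measure 114 mm over their backs; the gripper's body (76 mm by 85 mm) begins 54 mm behind the grasp point. The pads swing forward as they close: fully open they stand 13 mm farther back than shut.
Start: joints at [-1.248, 0.313, 0.046, 1.304, 0, 1.431], TCP at [0.257, -0.515, 0.25] pointing down, gripper open.
Joint ranges: [-2.76, 2.76], [-0.86, 1.69], [-1.03, 1.26], [-2.2, 2.34], [-1.47, 1.5], [-3.14, 3.14]. Speed limits (rad/s): [2.57, 2.57, 3.14, 3.14, 3.14, 3.14].

## Interface

Orientations are given as a unit quaternion [w, x, y, z].
In Python, from workcell import env gives the robot as it stands.
- The arm moves only by the shell command python3 -m pendant 'ROWS' [FORCE]. ROWS is JSON, a list of rows, each an object with "travel": the shift along the tool's x, y, z scaled (see below), a list of three; "rot": the turn, a rotation vector about the tool's x, y, z scaled (see below), a list of three; "fingers": the opening, from -1 (shut) to 1 (fully open). In form: [{"travel": [dx, dy, dz], "rot": [wx, wy, wz], "fingers": fingers}, ...]. A call has 1 to 10 rows; each row is the pose to reach, as a shift and turn from the pose commanded when the call began, along the tool's axes at that moment; what a row does not reach only later rows make up. The controller multiplies each number of a shift by 0.12 m and each number of a turn by 60 degrees. A row lasts 1/10 s, in which the tool goes at most 50 mm and 8.59 degrees, less where a joint would pass 70% of its speed; a pose out of reach is approached as far as the arm can. A call with a number of a shift or a turn outside -1 to 1 is refused whole. A call with a gripper value outside its range is refused whole. The fingers move at their own pace and stop on an object; FORCE is the grip in N (left out, the last holds). Time passes only in rows, so rows that repeat a pose let the fingers close. It gives the time, the measured TCP pose, the force, the opening and the grip force at its end, in the units of the state.
- env.get_state(): the state, without advancing time (a new reading comes with each control period).
- env.read_camera(name): name is "side" or "top"; returns (picture, depth): 384x512x3 uint8, blue, green, red; 384x512 float32, m along the optical axis (not along the pixel's ray), 0 where there is no reading.
- env.camera_model(name): a dict with "fovy" (degrees; the focal length in pixels is half the picture's height over the tangent of half this angle, whatever the lens; pixels are square), "cx", "cy" (the principal point, pixels), "k1" (the pictures are not rectified: a ray, as slopes to the right and down, at radius r is drawn at 1 + k1 r^2 times it, then the intrinsics apply), "rvec" (rotation vector, rad) and "tvec" (3), from world to camera coordinates, as OpenCV has them. Camera axes: x right, y down, z forward; pixel columns grow to the right and rows downward; lengths in m; the calibration is good to about 2 mm. A picture is of the moment at which its call begins. camera_model takes no time and is no camera call.
- env.hand_in(): hands the job in; it is judged then, once.
Trained networks look in the newest picture that a camera, given by its name, has taken for a name from the list of things; names that differ only in an ending like _2 or _b are one class to them, and where a whole thing is asked for, a point or a joint stands for the part that bears it (a point fixed in the world has none). Each returns a list of dicts, best first, with "conf" (0 to 1); they miss things now and then, are a little off and sometimes report something else, mostly with a low value. They report only what shows in the picture. A call takes as long as a camera call. They do not tell look-alikes from the thing itself.
- env.outline_of(camera, target): "mask" (384x512 bool, what is visible of it) and "xy" ([column, row] in pixels, amid what is visible of it).
The state is a dict: "clock": time; "joint_pos": joint angles; "qvel": joint speeds; "tau": joint torques, N m; "tcp_pos": TCP position; "orientation": TCP orientation; "wrist_force": force on the tool from outside, world axes, zero at the start; "ft_torque": the same for the moment, N m; "finger_gap": finger opening in m; "grip_force": force on a finger pad.
Only numpy, scipy, OpenCV 4.12 (cv2) and the standard library are available. Lean on these libraries where they do the work, as an engineer would, in place of code of your own. Each camera call takes 0.05 s, during which the arm holds its last target. There are 200 camera calls.

## Task

Knock both resin blocks out of the moulds of the knock-out stand by striking its two sprung pins down with the mallet, never with the robot itself. Then stand the mallet back upright on its rubber mat, the same way up as it was, and move the two blocks from the catch tray into the tote, on its floor beside the finished ones and not stacked. Leave the other things where they are.

Things in the scene. Friction and masses are not known exactly. Their poses are not given: they have to be found in the camera images.
- stand: fixed knock-out stand, white and aluminium, 257 mm (x) by 210 mm (y); origin at table level in the middle between its two mould mouths. x -125 to 0: catch tray. x 0 to 55 mm: two roofed moulds, roof top 44 mm up, lanes 33 mm wide along x at y = 45 and -45 mm, floor 8 mm up, open to the tray, 12 mm viewing slot in the roof. x 55 to 132 mm: tower, top 95 mm up, pins at x = 90 mm
- tray (a point): centre of the catch tray's floor, 6 mm above the table; open tray, inside 121 mm (stand x) by 202 mm (stand y), rim 26 mm above the table
- fin (a point): top middle of the upright fin between the two pins: 6 mm thick (stand y), 60 mm long (stand x), its top 160 mm above the table, the tower's top 65 mm below it. A bar 8 mm thick across the stand's rear, 38 mm behind the pins' axes, stands 169 mm high
- pin_l: left (y = 45 mm) pin of the stand, steel, head 26 mm across, 10 mm thick; origin: centre of its top face, 127 mm up when raised. Slides down 16 mm against a spring (3 N, rising to 11 N) to its stop on the collar, springs back. A crank moves the ejector of the mould on that side 3.5 mm per mm of pin; from 15 mm on the block is wholly out in the tray. The robot itself must not touch it
- pin_r: right (y = -45 mm) pin of the stand, steel, head 26 mm across, 10 mm thick; origin: centre of its top face, 127 mm up when raised. Slides down 16 mm against a spring (3 N, rising to 11 N) to its stop on the collar, springs back. A crank moves the ejector of the mould on that side 3.5 mm per mm of pin; from 15 mm on the block is wholly out in the tray. The robot itself must not touch it
- block_l: cast resin specimen block, grey, 36 x 30 x 24 mm (x, y, z), 40 g, an amber disc on its top face; at the start in the left mould, 4 mm inside its mouth; origin at the centre of its underside
- block_r: cast resin specimen block, grey, 36 x 30 x 24 mm (x, y, z), 40 g, an amber disc on its top face; at the start in the right mould, 4 mm inside its mouth; origin at the centre of its underside
- block_l_mid (a point): centre of block_l
- block_r_mid (a point): centre of block_r
- mallet: mallet, 360 g, standing on one face of its head on the mat: round black head with a steel band, 44 mm across, 80 mm tall, axis upright; level wooden handle 20 mm wide and 26 mm high, its centre line 40 mm above the lower face, running along the mallet's -x from 20 to 142 mm from the head's axis. Origin at the centre of the lower face, z along the head
- mat: black rubber mat fixed on the table, 120 x 120 x 4 mm, the mallet's place; origin at the centre of its underside
- tote: white open tote fixed on the table, 210 mm (x) by 150 mm (y) outside, 45 mm high, walls and floor 4 mm; origin at the centre of its underside
- done_1: cast resin specimen block, grey, 36 x 30 x 24 mm (x, y, z), 40 g, an amber disc on its top face, finished earlier, lying in the tote; origin at the centre of its underside
- done_2: cast resin specimen block, grey, 36 x 30 x 24 mm (x, y, z), 40 g, an amber disc on its top face, finished earlier, lying in the tote; origin at the centre of its underside
- bottle: amber bottle, 60 mm across, 160 mm high, bystander; origin under its centre
- jar: white jar, 60 mm across, 85 mm high, bystander; origin under its centre
- dishes: stack of three lidded dishes, 89 mm across, 44 mm high, bystander; origin under its centre
- beaker: glass beaker, 64 mm across, 70 mm high, bystander; origin under its centre
- weight: brass cylinder weight, 30 mm across, 35 mm high, bystander; origin under its centre
- driver: screwdriver, 160 mm long, lying behind the stand, bystander; origin on the table under it
There are look-alikes about, which are no part of the job. Leave any blue look-alike of the mallet alone.

How it is judged:
On the way, in this order (a step that is already met when the one before it is completed fails the run):
1. the mallet strikes a pin ((contact force between mallet and pin_l above 1 N or contact force between mallet and pin_r above 1 N)).
2. both blocks have been driven out of the moulds (distance of each of block_l, block_r from where it was at the start of the episode above 0.045 m), for 0.1 s.
At the end, for the whole second after the job is handed in: both blocks at rest inside the tote, centres under 30 mm above the table (on its floor, not stacked); mallet standing on its head, at rest on the mat, its axis within 45 mm of the mat centre and 0.1 rad of upright (x of block_l_mid in the frame of tote between -0.1 and 0.1 m and y of block_l_mid in the frame of tote between -0.07 and 0.07 m and z of each of block_l_mid, block_r_mid in the frame of tote below 0.03 m and linear speed of each of block_l, block_r, mallet below 0.03 m/s and x of block_r_mid in the frame of tote between -0.1 and 0.1 m and y of block_r_mid in the frame of tote between -0.07 and 0.07 m and horizontal distance between mallet and mat below 0.045 m and angle between mallet's own z axis and vertical below 0.1 rad and height (world z) of mallet below 0.012 m); the robot touches nothing.
It fails at once if the robot itself touches the left pin (contact force between any of the arm, the fingers and pin_l above 1 N).
It fails at once if the robot itself touches the right pin (contact force between any of the arm, the fingers and pin_r above 1 N).
It fails at once if another thing on the table (bottle, jar, dishes, beaker, weight, screwdriver) is moved by more than 30 mm (distance of any of bottle, jar, dishes, beaker, weight, driver from where it was at the start of the episode above 0.03 m).
It fails at once if a finished block is thrown out of the tote (horizontal distance between any of done_1, done_2 and tote above 0.125 m).
It also fails if it takes over 72 s, if anything falls off the work surface, if the arm or the gripper's body presses on something with over 40 N, if the wrist force passes 120 N, or if a joint passes its speed limit or range.

## Working session

There is one attempt and no reset: what is moved stays moved. The work goes in short steps, Python scripts to look and compute and a shell command to move; the robot and the scene stay as the last step left them, time stands still between calls to the robot, and variables do not carry over. Pictures are saved under pics/ and viewed, at most 10 in all, crops included, and the job is handed in when it is done.

```bash
mkdir -p pics; ls; cat > h.py <<'E'
import numpy as np, cv2
from workcell import env
from scipy.spatial.transform import Rotation as R
def cam(n):
    m=env.camera_model(n); f=192/np.tan(np.radians(m["fovy"])/2)
    K=np.array([[f,0,m["cx"]],[0,f,m["cy"]],[0,0,1.]]); D=np.array([m["k1"],0,0,0.])
    return K,D,np.array(m["rvec"],float),np.array(m["tvec"],float)
def rays(n,uv):
    K,D,r,t=cam(n); p=cv2.undistortPoints(np.array(uv,float).reshape(-1,1,2),K,D)[:,0]
    Rm=cv2.Rodrigues(r)[0]; return np.c_[p,np.ones(len(p))],Rm,t
def world(n,uv,d):
    p,Rm,t=rays(n,uv); return (p*np.array(d,float).reshape(-1,1)-t)@Rm
def plane(n,uv,z):  # ray hits world plane z
    p,Rm,t=rays(n,uv); c=-t@Rm; v=p@Rm; return c+v*((z-c[2])/v[:,2])[:,None]
def proj(n,P):
    K,D,r,t=cam(n); return cv2.projectPoints(np.array(P,float).reshape(-1,1,3),r,t,K,D)[0][:,0]
def cloud(n,depth,mask=None):
    m=depth>0
    if mask is not None: m&=mask
    v,u=np.nonzero(m); return world(n,np.c_[u,v],depth[v,u]),np.c_[u,v]
E
python3 - <<'E'
from h import *
for n in("top","side"):
    im,d=env.read_camera(n); np.savez(f"{n}0.npz",im=im,d=d); cv2.imwrite(f"pics/{n}0.png",im if n=="side" else cv2.resize(im,(800,600)))
    K,D,r,t=cam(n); print(n,K[0,0],K[:2,2],D[0],-t@cv2.Rodrigues(r)[0])
s=env.get_state(); print(s)
E
```

```text
pics
top 473.57115951148603 [261.37407372 187.08839317] -0.11925452312026852 [0.35783426 0.0132916  1.58191709]
side 352.15381777898733 [255.11096501 188.44729839] 0.01635355710865135 [0.19198559 0.69274344 0.78681671]
{'clock': 0.1, 'joint_pos': array([-1.24764281e+00,  3.13970053e-01,  4.51128856e-02,  1.30358746e+00,
        2.50190201e-05,  1.43119074e+00]), 'qvel': array([-1.65588989e-05,  6.63922477e-04,  3.36208642e-03, -5.42938850e-04,
        1.00596999e-04,  3.92173413e-04]), 'tau': array([ 1.45547754e-03, -4.81728101e+01,  2.99242973e+01,  1.27594001e-02,
       -2.07231778e-04, -7.60178693e-06]), 'tcp_pos': array([ 0.25655487, -0.51413603,  0.24948084]), 'orientation': array([-8.21830562e-04,  9.73350634e-01,  2.29320440e-01, -6.30727392e-05]), 'wrist_force': array([-0.2894134 ,  0.68423788, -0.79659353]), 'ft_torque': array([-0.02458188, -0.01093572, -0.03843353]), 'grip_force': 0.0, 'finger_gap': 0.08539481497382727}
```

View pics/top0.png

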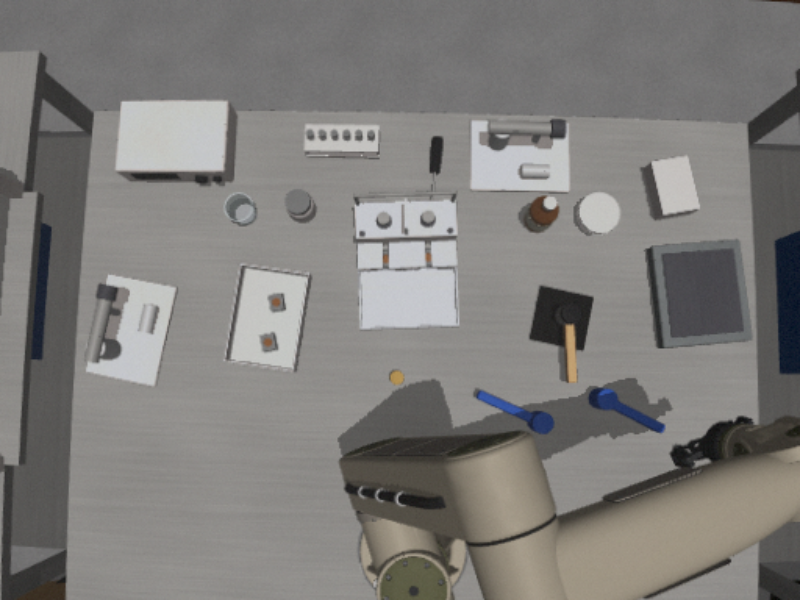

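View pics/side0.png

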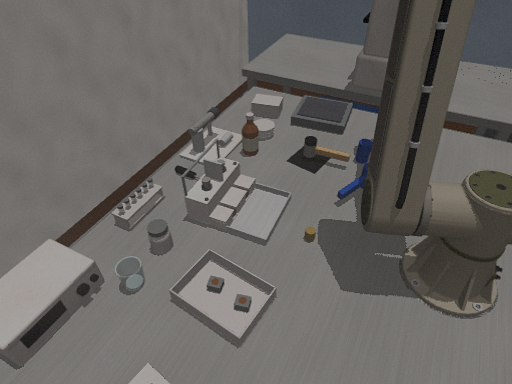

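The top view (800x600) shows the stand around (408,262) and the tote at (268,318) holding two finished blocks. There are three candidates for the mallet: black head with a wooden handle on the black mat (568,313), blue at (542,421), and blue at (603,398). The description fits the black one. I'll measure it and check it in one crop.

```bash
python3 - <<'E'
from h import *
z=np.load("top0.npz"); im,d=z["im"],z["d"]
P=np.full(im.shape,np.nan)
c,uv=cloud("top",d); P[uv[:,1],uv[:,0]]=c
s=512/800
def box(x0,y0,x1,y1):
    m=np.zeros(d.shape,bool); m[int(y0*s):int(y1*s),int(x0*s):int(x1*s)]=1; return m
def rect(Q,name):
    r=cv2.minAreaRect(Q[:,:2].astype(np.float32)); print(name,np.round(r[0],4),np.round(r[1],4),round(r[2],2),len(Q),"z",np.round(np.percentile(Q[:,2],[2,50,98]),4))
Z=P[...,2]
tb=P[box(420,560,300,380)] if 0 else P[box(460,340,520,380)]; print("table z",np.nanmedian(tb[:,2]))
hsv=cv2.cvtColor(im,cv2.COLOR_BGR2HSV)
b=box(515,275,610,395)
rect(P[b&(Z>.07)&(Z<.1)],"mallet head top")
wood=b&(hsv[...,1]>90)&(hsv[...,2]>90)&(hsv[...,0]<30)&(Z>.03); rect(P[wood],"handle")
rect(P[b&(hsv[...,2]<60)&(Z<.02)],"mat")
sb=box(345,180,470,335)
for lo,hi,n in((.15,.18,"fin/bar"),(.12,.135,"pins"),(.088,.1,"tower"),(.038,.05,"roof"),(.02,.03,"rim"),(.002,.012,"trayfloor")):
    rect(P[sb&(Z>lo)&(Z<hi)],n)
q=sb&(Z>.117)&(Z<.14); q[:int(207*s)]=0;q[int(228*s):]=0
n,l,st,ce=cv2.connectedComponentsWithStats(q.astype(np.uint8))
for i in range(1,n):
    if st[i,4]>15: rect(P[l==i],"pin?%s"%ce[i])
t=box(220,258,318,375)
rect(P[t&(Z>.038)&(Z<.055)],"tote rim"); rect(P[t&(Z>.02)&(Z<.034)],"done")
q=t&(hsv[...,1]>120)
n,l,st,ce=cv2.connectedComponentsWithStats(q.astype(np.uint8))
for i in range(1,n):
    if st[i,4]>8: rect(P[l==i],"disc")
q=sb&(hsv[...,1]>120);n,l,st,ce=cv2.connectedComponentsWithStats(q.astype(np.uint8))
for i in range(1,n):
    if st[i,4]>4: rect(P[l==i],"blk")
cr=im[int(170*s):int(400*s),int(340*s):int(620*s)]; cv2.imwrite("pics/crop1.png",cv2.resize(cr,None,fx=4.3,fy=4,interpolation=cv2.INTER_CUBIC)[:600,:800])
E
```

```text
table z -0.0008031612222934548
mallet head top [ 0.4269 -0.3497] [0.1977 0.0432] 27.66 161 z [0.0715 0.0821 0.0883]
handle [ 0.4164 -0.3182] [0.1166 0.0203] 2.41 211 z [0.0494 0.0559 0.0629]
mat [ 0.4481 -0.31  ] [0.2278 0.136 ] 1.29 892 z [-0.0045  0.0031  0.0109]
fin/bar [0.6867 0.0285] [0.0729 0.2032] 2.9 219 z [0.1549 0.1661 0.173 ]
pins [0.6838 0.0286] [0.0667 0.2016] 3.19 116 z [0.1206 0.126  0.1334]
tower [0.6838 0.0283] [0.0786 0.2098] 2.94 1281 z [0.0889 0.0941 0.0996]
roof [0.6182 0.0241] [0.0571 0.2079] 2.93 885 z [0.0384 0.0432 0.0493]
rim [0.6177 0.025 ] [0.305  0.2103] 3.07 245 z [0.0204 0.0254 0.0297]
trayfloor [0.6232 0.0273] [0.3364 0.2709] 1.17 2239 z [0.0021 0.0053 0.0111]
pin?[273.61111111 138.51851852] [ 0.6825 -0.0161] [0.0227 0.0222] 1.55 54 z [0.1203 0.1257 0.1315]
pin?[245.14285714 139.51785714] [0.6776 0.0732] [0.0235 0.0251] 0.97 56 z [0.1198 0.1263 0.1311]
tote rim [0.4808 0.3171] [0.1509 0.2084] 82.62 293 z [0.0387 0.0439 0.0502]
done [0.4807 0.3157] [0.1481 0.204 ] 82.59 331 z [0.0204 0.0274 0.0334]
disc [0.5159 0.2997] [0.0114 0.0103] 87.59 14 z [0.0219 0.028  0.0315]
disc [0.4294 0.315 ] [0.0112 0.0115] 59.22 15 z [0.0223 0.0284 0.0339]
blk [ 0.6153 -0.0194] [0.0101 0.0034] 0.69 7 z [0.0307 0.0318 0.0364]
blk [0.6104 0.0716] [0.0102 0.0066] 2.37 10 z [0.0288 0.0312 0.0361]
```

View pics/crop1.png

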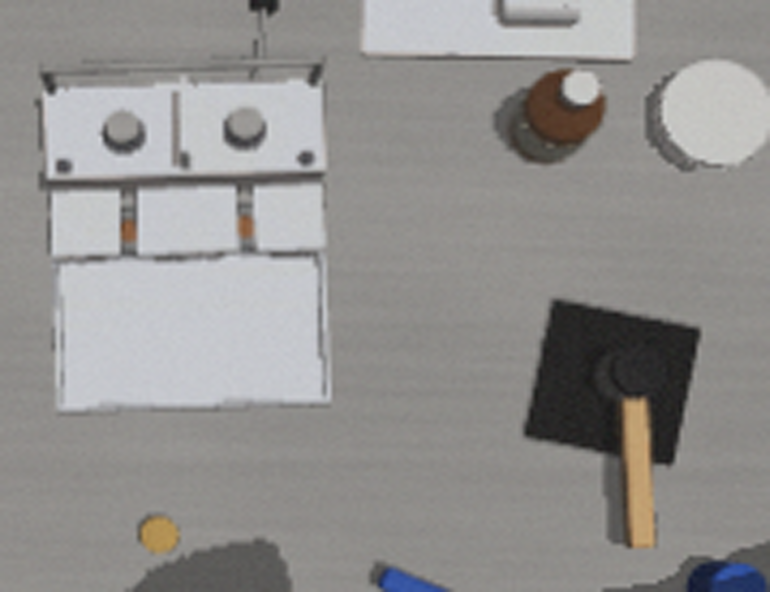

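The crop confirms the choice: wooden handle, black head at crop (635,368), on the black mat. The handle runs toward the robot, and both pins are visible at (124,128) and (245,127). Next I'll refine the mat and head poses and compute the first move.

```bash
cat >> h.py <<'E'
def delta(p,yaw_deg,tilt=None):
    """tool-frame shift/turn in row units to reach p, tool down, tool x at yaw"""
    s=env.get_state(); q=s["orientation"]; A=R.from_quat(np.r_[q[1:],q[0]])
    B=R.from_euler("z",yaw_deg,degrees=True)*R.from_euler("x",180,degrees=True)
    t=A.inv().apply(np.array(p)-s["tcp_pos"])/.12; w=np.degrees((A.inv()*B).as_rotvec())/60
    print("t",round(s["clock"],2),"tcp",np.round(s["tcp_pos"],4),"gap",round(s["finger_gap"],4),"->travel",np.round(t,3),"rot",np.round(w,3))
E
python3 - <<'E'
from h import *
f=lambda L:[(x/4.3+217,y/4+108) for x,y in L]
h=plane("top",f([(635,368)]),.084); print("head",h)
m=plane("top",f([(555,300),(700,327),(672,463),(525,437)]),.004); print("mat",m.mean(0),m[:,:2].round(3).tolist())
e=plane("top",f([(642,548)]),.057); print("handle end",e)
z=np.load("top0.npz");d=z["d"];c,uv=cloud("top",d)
k=(abs(c[:,0]-.497)<.05)&(abs(c[:,1]+.315)<.05)&(c[:,2]>.07)&(c[:,2]<.1);print(c[k].mean(0),c[k].min(0),c[k].max(0))
delta([.45,-.317,.25],182.4)
E
```

```text
head [[ 0.4980314  -0.31141689  0.084     ]]
mat [ 0.49383024 -0.31156416  0.004     ] [[0.562, -0.266], [0.541, -0.381], [0.426, -0.358], [0.446, -0.242]]
handle end [[ 0.35513579 -0.32233774  0.057     ]]
[ 0.49783013 -0.31258215  0.08233755] [ 0.47863746 -0.33585854  0.07008726] [ 0.51761772 -0.29150433  0.09041633]
t 0.1 tcp [ 0.2566 -0.5141  0.2495] gap 0.0854 ->travel [ 2.176 -0.75  -0.003] rot [-0.000e+00 -2.000e-03 -2.598e+00]
```

```bash
python3 -m pendant '[{"travel":[0.3,-0.1,0],"rot":[0,0,-0.14],"fingers":1},{"travel":[0.6,-0.2,0],"rot":[0,0,-0.28],"fingers":1},{"travel":[0.9,-0.3,0],"rot":[0,0,-0.42],"fingers":1},{"travel":[1,-0.37,0],"rot":[0,0,-0.57],"fingers":1},{"travel":[1,-0.37,0],"rot":[0,0,-0.71],"fingers":1},{"travel":[1,-0.37,0],"rot":[0,0,-0.85],"fingers":1},{"travel":[1,-0.37,0],"rot":[0,0,-1],"fingers":1}]' 120
python3 -c "
from h import *
delta([.448,-.3155,.15],183.5)"
```

```text
clock: 0.8
tcp_pos: [0.3444, -0.4207, 0.2499]
orientation: [-0.0, 0.728, 0.685, 0.0]
wrist_force: [0.8, -0.3, -0.5]
finger_gap: 0.0852
grip_force: 0.0
t 0.8 tcp [ 0.3444 -0.4207  0.2499] gap 0.0852 ->travel [0.927 0.809 0.833] rot [ 0.000e+00 -1.000e-03 -1.617e+00]
```

```bash
python3 -m pendant '[{"travel":[0.2,0.2,0.1],"rot":[0,0,-0.14],"fingers":1},{"travel":[0.4,0.4,0.2],"rot":[0,0,-0.28],"fingers":1},{"travel":[0.6,0.6,0.3],"rot":[0,0,-0.42],"fingers":1},{"travel":[0.8,0.8,0.4],"rot":[0,0,-0.57],"fingers":1},{"travel":[0.93,0.81,0.5],"rot":[0,0,-0.71],"fingers":1},{"travel":[0.93,0.81,0.6],"rot":[0,0,-0.85],"fingers":1},{"travel":[0.93,0.81,0.6],"rot":[0,0,-1],"fingers":1}]'
python3 -c "
from h import *
delta([.448,-.3155,.12],183.5)"
```

```text
clock: 1.5
tcp_pos: [0.4481, -0.3146, 0.176]
orientation: [-0.002, 0.291, 0.957, 0.001]
wrist_force: [0.1, 0.3, -0.4]
finger_gap: 0.0855
grip_force: 0.0
t 1.5 tcp [ 0.4481 -0.3146  0.176 ] gap 0.0855 ->travel [-0.005 -0.007  0.466] rot [ 0.002 -0.004 -0.623]
```

```bash
python3 -m pendant '[{"travel":[0,0,0],"rot":[0,0,-0.14],"fingers":1},{"travel":[0,0,0.05],"rot":[0,0,-0.28],"fingers":1},{"travel":[0,0,0.1],"rot":[0,0,-0.42],"fingers":1},{"travel":[0,0,0.1],"rot":[0,0,-0.56],"fingers":1},{"travel":[0,0,0.1],"rot":[0,0,-0.617],"fingers":1},{"travel":[0,0,0.1],"rot":[0,0,-0.617],"fingers":1}]'
python3 -c "
from h import *
delta([.448,-.3155,.044],183.5); print(env.get_state()['wrist_force'],env.get_state()['joint_pos'])"
```

```text
clock: 2.1
tcp_pos: [0.4486, -0.3163, 0.1658]
orientation: [-0.0, -0.024, 1.0, 0.0]
wrist_force: [-0.3, 0.1, 0.3]
finger_gap: 0.0852
grip_force: 0.0
t 2.1 tcp [ 0.4486 -0.3163  0.1658] gap 0.0852 ->travel [0.004 0.006 1.015] rot [ 0.001 -0.001 -0.013]
[-0.33949761  0.08474063  0.30639375] [-7.60371466e-01  3.03199954e-01 -1.78748884e-01  1.08986465e+00
 -4.75382705e-05 -8.07388438e-01]
```

```bash
python3 -m pendant '[{"travel":[0,0,0.3],"rot":[0,0,-0.013],"fingers":1},{"travel":[0,0,0.6],"rot":[0,0,-0.013],"fingers":1},{"travel":[0,0,0.85],"rot":[0,0,-0.013],"fingers":1},{"travel":[0,0,1],"rot":[0,0,-0.013],"fingers":1},{"travel":[0,0,1],"rot":[0,0,-0.013],"fingers":1}]'
python3 -m pendant '[{"travel":[0,0,0],"rot":[0,0,0],"fingers":-1},{"travel":[0,0,0],"rot":[0,0,0],"fingers":-1},{"travel":[0,0,0],"rot":[0,0,0],"fingers":-1},{"travel":[0,0,0],"rot":[0,0,0],"fingers":-1},{"travel":[0,0,0],"rot":[0,0,0],"fingers":-1},{"travel":[0,0,0],"rot":[0,0,0],"fingers":-1},{"travel":[0,0,0],"rot":[0,0,0],"fingers":-1},{"travel":[0,0,0],"rot":[0,0,0],"fingers":-1}]' 120
```

```text
clock: 2.6
tcp_pos: [0.4468, -0.3147, 0.0433]
orientation: [-0.002, -0.03, 1.0, 0.002]
wrist_force: [-0.0, 0.2, 1.1]
finger_gap: 0.0853
grip_force: 0.0
clock: 3.4
tcp_pos: [0.4494, -0.3172, 0.0475]
orientation: [0.001, -0.03, 1.0, -0.001]
wrist_force: [-0.6, -0.1, 5.4]
finger_gap: 0.0181
grip_force: 116.7
```

```bash
python3 -m pendant '[{"travel":[0,0,-0.15],"rot":[0,0,0],"fingers":-1},{"travel":[0,0,-0.4],"rot":[0,0,0],"fingers":-1},{"travel":[0,0,-0.7],"rot":[0,0,0],"fingers":-1},{"travel":[0,0,-1],"rot":[0,0,0],"fingers":-1},{"travel":[0,0,-1],"rot":[0,0,0],"fingers":-1}]'
python3 -m pendant '[{"travel":[0,0,-0.3],"rot":[0,0,0],"fingers":-1},{"travel":[0,0,-0.65],"rot":[0,0,0],"fingers":-1},{"travel":[0,0,-0.85],"rot":[0,0,0],"fingers":-1},{"travel":[0,0,-0.85],"rot":[0,0,0],"fingers":-1},{"travel":[0,0,-0.85],"rot":[0,0,0],"fingers":-1},{"travel":[0,0,-0.85],"rot":[0,0,0],"fingers":-1}]'
python3 - <<'E'
from h import *
im,d=env.read_camera("top"); im2,d2=env.read_camera("side"); np.savez("m1.npz",im=im,d=d,im2=im2,d2=d2)
a=cv2.resize(im[60:260,200:420],(660,600)); cv2.imwrite("pics/s1.png",im2)
s=env.get_state(); tp=s["tcp_pos"]; print(tp,s["wrist_force"],s["ft_torque"],s["finger_gap"])
c,uv=cloud("top",d)
k=(c[:,0]>tp[0]+.03)&(c[:,0]<tp[0]+.085)&(abs(c[:,1]-tp[1])<.04)&(abs(c[:,2]-tp[2]-.04)<.03)
print("head top",k.sum(),c[k].mean(0),c[k].min(0),c[k].max(0))
q=c[k];A=np.c_[q[:,0]-q[:,0].mean(),q[:,1]-q[:,1].mean(),np.ones(len(q))];print("slope",np.linalg.lstsq(A,q[:,2],rcond=None)[0])
k=(c[:,0]<tp[0]-.035)&(c[:,0]>tp[0]-.12)&(abs(c[:,1]-tp[1])<.03)&(abs(c[:,2]-tp[2])<.04);q=c[k]
if k.sum()>5: print("handle",k.sum(),cv2.minAreaRect(q[:,:2].astype(np.float32)),np.polyfit(q[:,0],q[:,2],1))
delta([.448,-.3155,.044],183.5)
E
```

```text
clock: 3.9
tcp_pos: [0.4509, -0.3185, 0.1712]
orientation: [0.003, -0.03, 1.0, -0.003]
wrist_force: [0.5, -0.7, -2.8]
finger_gap: 0.018
grip_force: 117.5
clock: 4.5
tcp_pos: [0.4479, -0.3157, 0.2656]
orientation: [-0.002, -0.03, 1.0, 0.002]
wrist_force: [-0.4, 0.2, -4.1]
finger_gap: 0.0184
grip_force: 117.9
[ 0.44801818 -0.31578686  0.26591306] [-0.35745123 -0.09683082 -2.63574493] [ 0.0017598   0.11568836 -0.02956974] 0.01821164167538423
head top 171 [ 0.49841227 -0.30773387  0.29908173] [ 0.47855718 -0.33258315  0.27798248] [ 0.51573043 -0.28948668  0.30740249]
slope [ 0.0324897  -0.15145687  0.29908173]
t 4.6 tcp [ 0.448  -0.3158  0.2659] gap 0.0182 ->travel [-0.005 -0.003  1.849] rot [ 0.003 -0.003 -0.001]
```

View pics/s1.png

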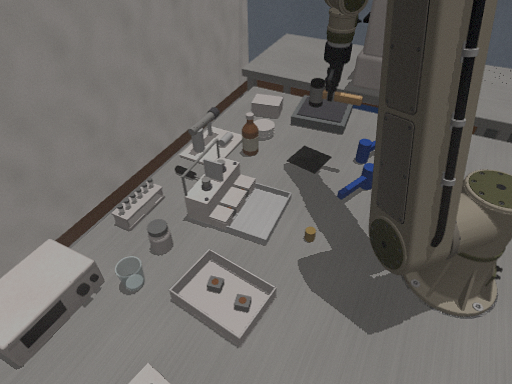

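Side view: the mallet is held upright, head at (317,93), and the mat at (309,159) is empty. Next I go above the right pin.

```bash
python3 -m pendant '[{"travel":[-0.2,0.3,0],"rot":[0,0,0],"fingers":-1},{"travel":[-0.4,0.65,0],"rot":[0,0,0],"fingers":-1},{"travel":[-0.6,1,0],"rot":[0,0,0],"fingers":-1},{"travel":[-0.7,1,0],"rot":[0,0,0],"fingers":-1},{"travel":[-0.7,1,0],"rot":[0,0,0],"fingers":-1}]'
python3 -c "
from h import *
delta([.633,-.019,.24],183.5)"
```

```text
clock: 5.1
tcp_pos: [0.5265, -0.1904, 0.267]
orientation: [-0.001, -0.032, 0.999, 0.0]
wrist_force: [-0.5, 0.0, -2.9]
finger_gap: 0.0184
grip_force: 118.1
t 5.1 tcp [ 0.5265 -0.1904  0.267 ] gap 0.0184 ->travel [-0.977  1.368  0.225] rot [ 0.    -0.001  0.003]
```

```bash
python3 -m pendant '[{"travel":[-0.2,0.3,0],"rot":[0,0,0],"fingers":-1},{"travel":[-0.4,0.65,0],"rot":[0,0,0],"fingers":-1},{"travel":[-0.7,1,0],"rot":[0,0,0],"fingers":-1},{"travel":[-0.97,1,0],"rot":[0,0,0],"fingers":-1},{"travel":[-0.97,1,0],"rot":[0,0,0],"fingers":-1}]'
python3 -m pendant '[{"travel":[0,0.2,0],"rot":[0,0,0],"fingers":-1},{"travel":[0,0.37,0.05],"rot":[0,0,0],"fingers":-1},{"travel":[0,0.37,0.1],"rot":[0,0,0],"fingers":-1},{"travel":[0,0.37,0.15],"rot":[0,0,0],"fingers":-1},{"travel":[0,0.37,0.2],"rot":[0,0,0],"fingers":-1},{"travel":[0,0.37,0.2],"rot":[0,0,0],"fingers":-1},{"travel":[0,0.37,0.2],"rot":[0,0,0],"fingers":-1}]'
python3 - <<'E'
from h import *
im,d=env.read_camera("top"); im2,d2=env.read_camera("side"); np.savez("m2.npz",im=im,d=d,im2=im2,d2=d2)
cv2.imwrite("pics/s2.png",np.hstack([cv2.resize(im[90:220,220:350],(400,400)),cv2.resize(im2[100:250,150:300],(400,400))]))
s=env.get_state(); tp=s["tcp_pos"]; print(tp,s["wrist_force"])
c,uv=cloud("top",d)
k=(c[:,0]>tp[0]+.025)&(c[:,0]<tp[0]+.085)&(abs(c[:,1]-tp[1])<.04)&(abs(c[:,2]-tp[2]-.04)<.03)
q=c[k];print("head top",k.sum(),q.mean(0),cv2.minAreaRect(q[:,:2].astype(np.float32)))
delta([.633,-.019,.16],183.5)
E
```

```text
clock: 5.6
tcp_pos: [0.6372, -0.0646, 0.2655]
orientation: [-0.0, -0.031, 1.0, 0.0]
wrist_force: [-1.0, -0.1, -3.2]
finger_gap: 0.0183
grip_force: 118.4
clock: 6.3
tcp_pos: [0.6315, -0.0215, 0.2441]
orientation: [-0.0, -0.03, 1.0, -0.0]
wrist_force: [-0.1, 0.4, -2.2]
finger_gap: 0.0181
grip_force: 118.4
[ 0.63182354 -0.02110163  0.24462173] [-0.25128012 -0.51796132 -3.35459602]
head top 0 [nan nan nan] ((0.0, 0.0), (0.0, 0.0), 0.0)
t 6.4 tcp [ 0.6318 -0.0211  0.2446] gap 0.0182 ->travel [-0.01   0.017  0.705] rot [-0.     0.001 -0.001]<stdin>:7: RuntimeWarning: Mean of empty slice.
  ret = um.true_divide(
```

View pics/s2.png

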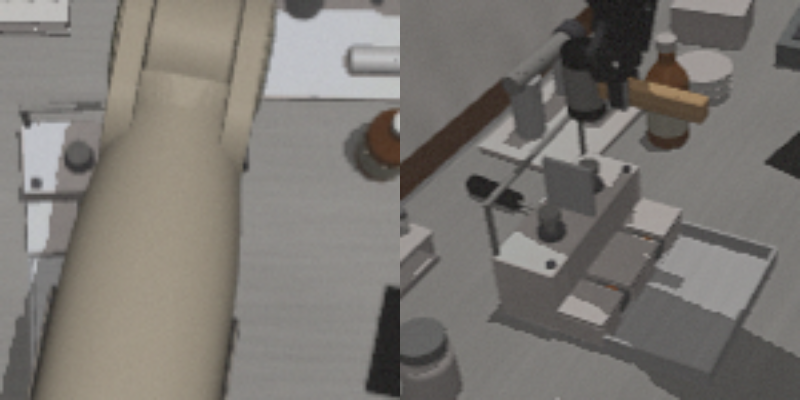

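The right panel shows the head at (583,85) hanging over the right pin, clear of the fin and the bar. I'll lower it and press slowly.

```bash
python3 -m pendant '[{"travel":[-0.01,0.02,0.15],"rot":[0,0,0],"fingers":-1},{"travel":[-0.01,0.02,0.3],"rot":[0,0,0],"fingers":-1},{"travel":[-0.01,0.02,0.45],"rot":[0,0,0],"fingers":-1},{"travel":[-0.01,0.02,0.55],"rot":[0,0,0],"fingers":-1},{"travel":[-0.01,0.02,0.55],"rot":[0,0,0],"fingers":-1},{"travel":[-0.01,0.02,0.55],"rot":[0,0,0],"fingers":-1}]'
python3 -m pendant '[{"travel":[0,0,0.04],"rot":[0,0,0],"fingers":-1},{"travel":[0,0,0.08],"rot":[0,0,0],"fingers":-1},{"travel":[0,0,0.11],"rot":[0,0,0],"fingers":-1},{"travel":[0,0,0.14],"rot":[0,0,0],"fingers":-1},{"travel":[0,0,0.17],"rot":[0,0,0],"fingers":-1},{"travel":[0,0,0.2],"rot":[0,0,0],"fingers":-1},{"travel":[0,0,0.2],"rot":[0,0,0],"fingers":-1},{"travel":[0,0,0.2],"rot":[0,0,0],"fingers":-1}]'
```

```text
clock: 7.0
tcp_pos: [0.6329, -0.0182, 0.1788]
orientation: [0.0, -0.03, 1.0, -0.0]
wrist_force: [0.0, -1.0, -3.4]
finger_gap: 0.0181
grip_force: 118.5
clock: 7.8
tcp_pos: [0.6334, -0.0182, 0.1556]
orientation: [0.001, -0.03, 1.0, -0.0]
wrist_force: [-1.4, -0.7, 7.9]
finger_gap: 0.0183
grip_force: 119.8
```

```bash
python3 -m pendant '[{"travel":[0,0,0.015],"rot":[0,0,0],"fingers":-1},{"travel":[0,0,0.03],"rot":[0,0,0],"fingers":-1},{"travel":[0,0,0.03],"rot":[0,0,0],"fingers":-1},{"travel":[0,0,0.03],"rot":[0,0,0],"fingers":-1}]'
python3 - <<'E'
from h import *
im2,d2=env.read_camera("side");im,d=env.read_camera("top"); np.savez("m3.npz",im=im,d=d,im2=im2,d2=d2)
cv2.imwrite("pics/s3.png",np.hstack([cv2.resize(im[90:220,220:350],(400,400)),cv2.resize(im2[100:250,150:300],(400,400))]))
c,uv=cloud("side",d2)
Rz=R.from_euler("z",-3.05,degrees=True); q=Rz.apply(c-np.array([.590,.0239,0]))
for y in(45,-45):
    k=(q[:,0]>-.11)&(q[:,0]<.02)&(abs(q[:,1]-y/1e3)<.022)&(q[:,2]>.02)&(q[:,2]<.04); print(y,k.sum(),q[k].mean(0).round(4) if k.any() else "", q[k].min(0) if k.any() else "")
E
```

```text
clock: 8.2
tcp_pos: [0.6333, -0.0182, 0.154]
orientation: [0.002, -0.03, 1.0, -0.001]
wrist_force: [-6.2, -1.3, 15.1]
finger_gap: 0.0182
grip_force: 121.1
45 43 [0.006  0.0398 0.0314] [-0.00106244  0.02470397  0.02053982]
-45 153 [-0.0229 -0.0446  0.0283] [-0.0510085  -0.06458328  0.02021935]
```

View pics/s3.png

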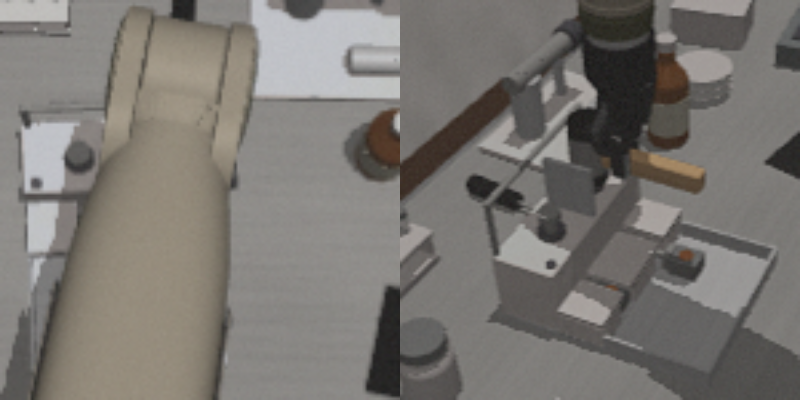

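The side crop shows the right block's amber disc at (687,257) out in the tray. I'll lift over the fin to the left pin.

```bash
python3 -m pendant '[{"travel":[0,0,-0.2],"rot":[0,0,0],"fingers":-1},{"travel":[0,0,-0.5],"rot":[0,0,0],"fingers":-1},{"travel":[0,0,-0.8],"rot":[0,0,0],"fingers":-1},{"travel":[0,0,-0.8],"rot":[0,0,0],"fingers":-1},{"travel":[0,0.25,-0.8],"rot":[0,0,0],"fingers":-1},{"travel":[0.01,0.5,-0.8],"rot":[0,0,0],"fingers":-1},{"travel":[0.01,0.75,-0.8],"rot":[0,0,0],"fingers":-1},{"travel":[0.01,0.75,-0.8],"rot":[0,0,0],"fingers":-1},{"travel":[0.01,0.75,-0.8],"rot":[0,0,0],"fingers":-1}]'
python3 - <<'E'
from h import *
im2,d2=env.read_camera("side"); im,d=env.read_camera("top"); np.savez("m4.npz",im=im,d=d,im2=im2,d2=d2)
cv2.imwrite("pics/s4.png",np.hstack([cv2.resize(im[90:220,220:350],(400,400)),cv2.resize(im2[100:250,150:300],(400,400))]))
delta([.628,.070,.18],183.5); print(env.get_state()["wrist_force"])
E
```

```text
clock: 9.2
tcp_pos: [0.6254, 0.0725, 0.245]
orientation: [-0.001, -0.031, 1.0, -0.0]
wrist_force: [0.6, -0.8, -3.0]
finger_gap: 0.0182
grip_force: 118.4
t 9.3 tcp [0.6258 0.0712 0.2455] gap 0.0179 ->travel [-0.019 -0.011  0.546] rot [-0.    -0.002 -0.001]
[-0.01088559  0.28239142 -2.94038172]
```

View pics/s4.png

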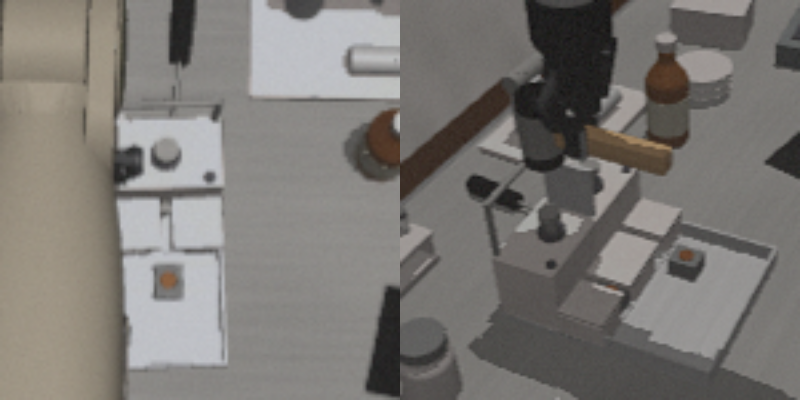

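The mallet is clear over the left pin at crop (549,220), and the right pin has sprung back. Now press the left one.

```bash
python3 -m pendant '[{"travel":[-0.02,-0.01,0.15],"rot":[0,0,0],"fingers":-1},{"travel":[-0.02,-0.01,0.3],"rot":[0,0,0],"fingers":-1},{"travel":[-0.02,-0.01,0.45],"rot":[0,0,0],"fingers":-1},{"travel":[-0.02,-0.01,0.55],"rot":[0,0,0],"fingers":-1},{"travel":[-0.02,-0.01,0.55],"rot":[0,0,0],"fingers":-1},{"travel":[-0.02,-0.01,0.55],"rot":[0,0,0],"fingers":-1}]'
python3 -m pendant '[{"travel":[0,0,0.04],"rot":[0,0,0],"fingers":-1},{"travel":[0,0,0.08],"rot":[0,0,0],"fingers":-1},{"travel":[0,0,0.11],"rot":[0,0,0],"fingers":-1},{"travel":[0,0,0.14],"rot":[0,0,0],"fingers":-1},{"travel":[0,0,0.17],"rot":[0,0,0],"fingers":-1},{"travel":[0,0,0.2],"rot":[0,0,0],"fingers":-1},{"travel":[0,0,0.23],"rot":[0,0,0],"fingers":-1},{"travel":[0,0,0.23],"rot":[0,0,0],"fingers":-1},{"travel":[0,0,0.23],"rot":[0,0,0],"fingers":-1}]'
python3 - <<'E'
from h import *
im2,d2=env.read_camera("side")
c,uv=cloud("side",d2)
Rz=R.from_euler("z",-3.05,degrees=True); q=Rz.apply(c-np.array([.590,.0239,0]))
for y in(45,-45):
    k=(q[:,0]>-.11)&(q[:,0]<-.005)&(abs(q[:,1]-y/1e3)<.022)&(q[:,2]>.024)&(q[:,2]<.04); print(y,k.sum(),q[k].mean(0).round(4) if k.any() else "", q[k].min(0) if k.any() else "")
E
```

```text
clock: 9.9
tcp_pos: [0.6286, 0.0701, 0.1808]
orientation: [-0.0, -0.03, 1.0, -0.0]
wrist_force: [0.1, 0.3, -2.9]
finger_gap: 0.0181
grip_force: 118.5
clock: 10.8
tcp_pos: [0.6289, 0.0706, 0.1545]
orientation: [0.001, -0.03, 1.0, -0.0]
wrist_force: [-2.9, -1.2, 7.9]
finger_gap: 0.0181
grip_force: 120.3
45 131 [-0.0289  0.0459  0.0291] [-0.05137044  0.02915986  0.02405427]
-45 93 [-0.0339 -0.0433  0.0289] [-0.05103118 -0.06156553  0.02401201]
```

```bash
python3 -m pendant '[{"travel":[0,0,0.025],"rot":[0,0,0],"fingers":-1},{"travel":[0,0,0.025],"rot":[0,0,0],"fingers":-1},{"travel":[0,0,-0.1],"rot":[0,0,0],"fingers":-1},{"travel":[0,0,-0.4],"rot":[0,0,0],"fingers":-1},{"travel":[0,0,-0.8],"rot":[0,0,0],"fingers":-1},{"travel":[0,0,-0.85],"rot":[0,0,0],"fingers":-1},{"travel":[0.2,-0.3,-0.85],"rot":[0,0,0],"fingers":-1},{"travel":[0.4,-0.6,-0.85],"rot":[0,0,0],"fingers":-1},{"travel":[0.5,-1,-0.85],"rot":[0,0,0],"fingers":-1},{"travel":[0.5,-1,-0.85],"rot":[0,0,0],"fingers":-1}]'
python3 - <<'E'
from h import *
delta([.4485,-.316,.26],183.5); print(env.get_state()["wrist_force"])
E
```

```text
clock: 11.85
tcp_pos: [0.5744, -0.0577, 0.2539]
orientation: [-0.001, -0.027, 1.0, -0.001]
wrist_force: [-0.2, 0.3, -2.7]
finger_gap: 0.0184
grip_force: 118.5
t 11.85 tcp [ 0.5744 -0.0577  0.2539] gap 0.0184 ->travel [ 1.165 -2.093 -0.045] rot [-0.002 -0.002 -0.007]
[-0.23772612  0.30677865 -2.71606426]
```

```bash
python3 -m pendant '[{"travel":[0.2,-0.3,0],"rot":[0,0,0],"fingers":-1},{"travel":[0.4,-0.7,0],"rot":[0,0,0],"fingers":-1},{"travel":[0.58,-1,0],"rot":[0,0,0],"fingers":-1},{"travel":[0.58,-1,0],"rot":[0,0,0],"fingers":-1}]'
python3 -m pendant '[{"travel":[0.2,-0.3,0],"rot":[0,0,0],"fingers":-1},{"travel":[0.4,-0.7,0],"rot":[0,0,0],"fingers":-1},{"travel":[0.58,-1,0],"rot":[0,0,0],"fingers":-1},{"travel":[0.58,-1,0],"rot":[0,0,0],"fingers":-1},{"travel":[0.58,-1,0],"rot":[0,0,0],"fingers":-1}]'
python3 - <<'E'
from h import *
im,d=env.read_camera("top"); im2,d2=env.read_camera("side"); np.savez("m5.npz",im=im,d=d,im2=im2,d2=d2)
delta([.4485,-.316,.0475],183.5); tp=env.get_state()["tcp_pos"]
for n,dd in(("top",d),("side",d2)):
    c,uv=cloud(n,dd)
    k=(c[:,0]>tp[0]+.025)&(c[:,0]<tp[0]+.085)&(abs(c[:,1]-tp[1])<.04)&(c[:,2]<tp[2]+.05)&(c[:,2]>tp[2]-.06); q=c[k]
    print(n,k.sum(),q.mean(0).round(4),q.min(0).round(4),q.max(0).round(4))
    k=(c[:,0]<tp[0]-.03)&(c[:,0]>tp[0]-.11)&(abs(c[:,1]-tp[1])<.03)&(abs(c[:,2]-tp[2])<.03)
    if k.sum()>9:
        q=c[k]; top=q[q[:,2]>np.percentile(q[:,2],40)] ; print("handle",k.sum(),np.polyfit(q[:,0]-tp[0],q[:,2]-tp[2],1), q.min(0),q.max(0))
E
```

```text
clock: 12.25
tcp_pos: [0.5115, -0.1808, 0.2539]
orientation: [-0.001, -0.027, 1.0, -0.0]
wrist_force: [0.5, 0.6, -2.6]
finger_gap: 0.0177
grip_force: 118.7
clock: 12.75
tcp_pos: [0.4511, -0.301, 0.254]
orientation: [-0.0, -0.029, 1.0, 0.001]
wrist_force: [0.2, 0.2, -2.4]
finger_gap: 0.018
grip_force: 118.8
t 12.85 tcp [ 0.4519 -0.2996  0.2544] gap 0.0182 ->travel [ 0.036 -0.137  1.724] rot [ 0.001 -0.     0.   ]
top 224 [ 0.4995 -0.2895  0.2757] [ 0.4776 -0.3186  0.21  ] [ 0.5188 -0.2745  0.2958]
side 374 [ 0.4953 -0.2836  0.2582] [ 0.477  -0.3204  0.2099] [ 0.5197 -0.2724  0.2914]
handle 213 [1.32326848e-02 8.78690248e-05] [ 0.35676359 -0.31028615  0.23787474] [ 0.42158621 -0.28847339  0.26497225]
```

```bash
python3 -m pendant '[{"travel":[0.03,-0.14,0.2],"rot":[0,0,0],"fingers":-1},{"travel":[0.03,-0.14,0.5],"rot":[0,0,0],"fingers":-1},{"travel":[0.03,-0.14,0.8],"rot":[0,0,0],"fingers":-1},{"travel":[0.03,-0.14,1],"rot":[0,0,0],"fingers":-1},{"travel":[0.03,-0.14,1],"rot":[0,0,0],"fingers":-1}]'
python3 -m pendant '[{"travel":[0,0,0.25],"rot":[0,0,0],"fingers":-1},{"travel":[0,0,0.45],"rot":[0,0,0],"fingers":-1},{"travel":[0,0,0.6],"rot":[0,0,0],"fingers":-1},{"travel":[0,0,0.65],"rot":[0,0,0],"fingers":-1},{"travel":[0,0,0.65],"rot":[0,0,0],"fingers":-1}]'
python3 -c "
from h import *
delta([.4485,-.316,.0475],183.5); print(env.get_state()['wrist_force'])"
```

```text
clock: 13.35
tcp_pos: [0.4476, -0.314, 0.1312]
orientation: [-0.003, -0.032, 0.999, 0.003]
wrist_force: [-1.0, 0.4, -2.8]
finger_gap: 0.0181
grip_force: 118.5
clock: 13.85
tcp_pos: [0.4496, -0.3172, 0.0576]
orientation: [0.0, -0.031, 1.0, 0.0]
wrist_force: [-0.1, 0.4, -2.7]
finger_gap: 0.018
grip_force: 118.9
t 13.85 tcp [ 0.4496 -0.3172  0.0576] gap 0.018 ->travel [0.008 0.01  0.084] rot [0.    0.    0.001]
[-0.09125693  0.40230153 -2.69732433]
```

```bash
python3 -m pendant '[{"travel":[0,0,0.03],"rot":[0,0,0],"fingers":-1},{"travel":[0,0,0.06],"rot":[0,0,0],"fingers":-1},{"travel":[0,0,0.085],"rot":[0,0,0],"fingers":-1},{"travel":[0,0,0.09],"rot":[0,0,0],"fingers":-1},{"travel":[0,0,0.09],"rot":[0,0,0],"fingers":-1}]'
```

```text
clock: 14.35
tcp_pos: [0.4494, -0.3183, 0.0476]
orientation: [0.001, -0.03, 1.0, -0.001]
wrist_force: [-2.1, 1.0, 3.9]
finger_gap: 0.0182
grip_force: 120.0
```

Contact with the mat. Release, then rise.

```bash
python3 -m pendant '[{"travel":[0,0,0],"rot":[0,0,0],"fingers":0},{"travel":[0,0,0],"rot":[0,0,0],"fingers":1},{"travel":[0,0,0],"rot":[0,0,0],"fingers":1},{"travel":[0,0,0],"rot":[0,0,0],"fingers":1},{"travel":[0,0,0],"rot":[0,0,0],"fingers":1},{"travel":[0,0,0],"rot":[0,0,0],"fingers":1},{"travel":[0,0,0],"rot":[0,0,0],"fingers":1}]'
python3 -m pendant '[{"travel":[0,0,-0.1],"rot":[0,0,0],"fingers":1},{"travel":[0,0,-0.4],"rot":[0,0,0],"fingers":1},{"travel":[0,0,-0.8],"rot":[0,0,0],"fingers":1},{"travel":[0,0,-1],"rot":[0,0,0],"fingers":1},{"travel":[0,0,-1],"rot":[0,0,0],"fingers":1}]'
python3 - <<'E'
from h import *
im,d=env.read_camera("top"); np.savez("m6.npz",im=im,d=d)
c,uv=cloud("top",d); hsv=cv2.cvtColor(im,cv2.COLOR_BGR2HSV)
q=hsv[uv[:,1],uv[:,0]]
k=(abs(c[:,0]-.5)<.045)&(abs(c[:,1]+.315)<.045)&(c[:,2]>.065)&(c[:,2]<.1); h=c[k]
print("mallet",k.sum(),h.mean(0),h.min(0),h.max(0))
A=R.from_euler("z",-3.05,degrees=True)
b=A.apply(c-np.array([.590,.0239,0]))
for y in(.045,-.045):
    k=(b[:,0]>-.115)&(b[:,0]<-.003)&(abs(b[:,1]-y)<.03)&(b[:,2]>.015)&(b[:,2]<.04)&(q[:,2]<190)
    r=cv2.minAreaRect(c[k][:,:2].astype(np.float32)); print(y,k.sum(),np.median(c[k],0),r,"stand",b[k].mean(0))
    k&=(q[:,1]>110); print("disc",k.sum(),c[k].mean(0) if k.any() else "")
a=cv2.resize(im[100:290,100:410],(800,490),interpolation=cv2.INTER_CUBIC); cv2.imwrite("pics/s6.png",a)
E
```

```text
clock: 15.05
tcp_pos: [0.4489, -0.3177, 0.0462]
orientation: [-0.0, -0.03, 1.0, 0.0]
wrist_force: [0.2, -0.3, -0.7]
finger_gap: 0.0853
grip_force: 0.0
clock: 15.55
tcp_pos: [0.4511, -0.3197, 0.1718]
orientation: [0.003, -0.03, 1.0, -0.003]
wrist_force: [-0.0, -0.5, -0.2]
finger_gap: 0.0855
grip_force: 0.0
mallet 143 [ 0.49816593 -0.31248919  0.08150028] [ 0.47942899 -0.33628572  0.06529803] [ 0.51770205 -0.29257044  0.08979755]
0.045 105 [0.55485044 0.06711276 0.02861979] ((0.5544211268424988, 0.06716442853212357), (0.03668656945228577, 0.026671569794416428), 1.4191899299621582) stand [-0.03323935  0.04500763  0.02822646]
disc 17 [0.55680688 0.06755587 0.02907357]
-0.045 103 [ 0.56045125 -0.02204505  0.02868675] ((0.562265157699585, -0.022544093430042267), (0.038853347301483154, 0.0300519410520792), 4.952081680297852) stand [-0.03207162 -0.04464809  0.02836645]
disc 15 [ 0.56244532 -0.02247928  0.02810656]
```

View pics/s6.png

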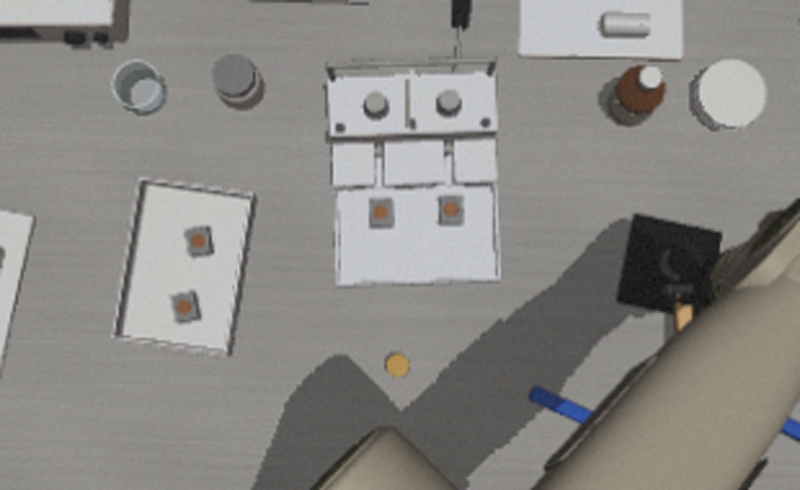

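The mallet is back on the mat, with its top at the original height. The two blocks lie in the tray at (380,212) and (450,210), and the tote's left half is free. I'll go to the left block first.

```bash
python3 -m pendant '[{"travel":[-0.1,0.3,-0.2],"rot":[0,0,0],"fingers":1},{"travel":[-0.2,0.7,-0.2],"rot":[0,0,0],"fingers":1},{"travel":[-0.3,1,-0.2],"rot":[0,0,0],"fingers":1},{"travel":[-0.3,1,-0.2],"rot":[0,0,0],"fingers":0.2}]'
python3 -m pendant '[{"travel":[-0.1,0.4,0],"rot":[0,0,0],"fingers":0.2},{"travel":[-0.2,0.7,0],"rot":[0,0,0],"fingers":0.2},{"travel":[-0.3,1,0],"rot":[0,0,0],"fingers":0.2},{"travel":[-0.3,1,0],"rot":[0,0,0],"fingers":0.2}]'
python3 -c "
from h import *
delta([.555,.0675,.10],183)"
```

```text
clock: 16.0
tcp_pos: [0.4771, -0.1914, 0.1894]
orientation: [-0.001, -0.033, 0.999, 0.001]
wrist_force: [0.0, -0.9, 0.1]
finger_gap: 0.0729
grip_force: 0.0
clock: 16.4
tcp_pos: [0.5061, -0.0707, 0.1893]
orientation: [-0.001, -0.033, 0.999, 0.001]
wrist_force: [0.1, -0.8, -0.5]
finger_gap: 0.0513
grip_force: 0.0
t 16.4 tcp [ 0.5061 -0.0707  0.1893] gap 0.0513 ->travel [-0.483  1.122  0.745] rot [ 0.001 -0.002  0.012]
```

```bash
python3 -m pendant '[{"travel":[-0.15,0.3,0.1],"rot":[0,0,0],"fingers":0.2},{"travel":[-0.3,0.7,0.3],"rot":[0,0,0],"fingers":0.2},{"travel":[-0.48,1,0.5],"rot":[0,0,0.01],"fingers":0.2},{"travel":[-0.48,1,0.75],"rot":[0,0,0.01],"fingers":0.2},{"travel":[-0.48,1,0.75],"rot":[0,0,0.01],"fingers":0.2}]'
python3 -m pendant '[{"travel":[0,0.12,0],"rot":[0,0,0],"fingers":0.2},{"travel":[0,0.12,0],"rot":[0,0,0],"fingers":0.2},{"travel":[0,0.12,0],"rot":[0,0,0],"fingers":0.2}]'
python3 -c "
from h import *
delta([.555,.0675,.028],183)"
```

```text
clock: 16.9
tcp_pos: [0.5531, 0.0498, 0.0953]
orientation: [-0.005, -0.026, 1.0, 0.0]
wrist_force: [-1.2, 0.3, -0.2]
finger_gap: 0.0514
grip_force: 0.0
clock: 17.2
tcp_pos: [0.5567, 0.0633, 0.102]
orientation: [0.001, -0.025, 1.0, -0.0]
wrist_force: [-0.0, -0.3, 0.2]
finger_gap: 0.0516
grip_force: 0.0
t 17.2 tcp [0.5567 0.0633 0.102 ] gap 0.0516 ->travel [0.014 0.036 0.617] rot [-0.001  0.003 -0.003]
```

```bash
python3 -m pendant '[{"travel":[0.01,0.03,0.2],"rot":[0,0,0],"fingers":0.2},{"travel":[0.01,0.03,0.4],"rot":[0,0,0],"fingers":0.2},{"travel":[0.01,0.03,0.55],"rot":[0,0,0],"fingers":0.2},{"travel":[0.01,0.03,0.61],"rot":[0,0,0],"fingers":0.2},{"travel":[0.01,0.03,0.61],"rot":[0,0,0],"fingers":0.2},{"travel":[0.01,0.03,0.61],"rot":[0,0,0],"fingers":0.2}]'
python3 -m pendant '[{"travel":[0,0,0],"rot":[0,0,0],"fingers":-1},{"travel":[0,0,0],"rot":[0,0,0],"fingers":-1},{"travel":[0,0,0],"rot":[0,0,0],"fingers":-1},{"travel":[0,0,0],"rot":[0,0,0],"fingers":-1},{"travel":[0,0,-0.2],"rot":[0,0,0],"fingers":-1},{"travel":[0,0,-0.5],"rot":[0,0,0],"fingers":-1},{"travel":[0,0,-0.8],"rot":[0,0,0],"fingers":-1},{"travel":[0,0,-0.8],"rot":[0,0,0],"fingers":-1}]' 40
python3 -c "
from h import *
delta([.5308,.3530,.12],262.6)"
```

```text
clock: 17.8
tcp_pos: [0.5553, 0.067, 0.0283]
orientation: [0.001, -0.025, 1.0, -0.0]
wrist_force: [0.2, 0.3, 0.0]
finger_gap: 0.0514
grip_force: 0.0
clock: 18.6
tcp_pos: [0.5579, 0.0674, 0.1286]
orientation: [0.005, -0.025, 1.0, -0.0]
wrist_force: [0.1, -0.3, 0.6]
finger_gap: 0.0292
grip_force: 40.3
t 18.6 tcp [0.5579 0.0674 0.1286] gap 0.0292 ->travel [0.106 2.388 0.069] rot [-0.007  0.007 -1.329]
```

```bash
python3 -m pendant '[{"travel":[0,0.15,0],"rot":[0,0,-0.14],"fingers":-1},{"travel":[0,0.35,0],"rot":[0,0,-0.28],"fingers":-1},{"travel":[0,0.55,0],"rot":[0,0,-0.42],"fingers":-1},{"travel":[0,0.75,0],"rot":[0,0,-0.57],"fingers":-1},{"travel":[0.05,1,0],"rot":[0,0,-0.71],"fingers":-1},{"travel":[0.05,1,0],"rot":[0,0,-0.85],"fingers":-1},{"travel":[0.05,1,0],"rot":[0,0,-1],"fingers":-1}]'
python3 -c "
from h import *
delta([.5308,.3530,.12],262.6)"
```

```text
clock: 19.3
tcp_pos: [0.5416, 0.188, 0.1224]
orientation: [-0.0, -0.522, 0.853, 0.0]
wrist_force: [0.3, -1.1, -0.5]
finger_gap: 0.0294
grip_force: 40.3
t 19.3 tcp [0.5416 0.188  0.1224] gap 0.0294 ->travel [-1.183  0.706  0.02 ] rot [ 0.001 -0.001 -0.328]
```

```bash
python3 -m pendant '[{"travel":[-0.3,0.2,0],"rot":[0,0,-0.1],"fingers":-1},{"travel":[-0.6,0.4,0],"rot":[0,0,-0.2],"fingers":-1},{"travel":[-0.9,0.6,0],"rot":[0,0,-0.33],"fingers":-1},{"travel":[-1,0.7,0],"rot":[0,0,-0.33],"fingers":-1},{"travel":[-1,0.7,0],"rot":[0,0,-0.33],"fingers":-1}]'
python3 -c "
from h import *
delta([.5308,.3530,.04],262.6)"
```

```text
clock: 19.8
tcp_pos: [0.5221, 0.3343, 0.1223]
orientation: [-0.0, -0.659, 0.752, 0.0]
wrist_force: [0.3, -0.7, -0.2]
finger_gap: 0.0295
grip_force: 40.3
t 19.8 tcp [0.5221 0.3343 0.1223] gap 0.0295 ->travel [-0.165 -0.052  0.685] rot [ 0.001 -0.    -0.004]
```

```bash
python3 -m pendant '[{"travel":[-0.16,-0.05,0],"rot":[0,0,0],"fingers":-1},{"travel":[-0.16,-0.05,0.2],"rot":[0,0,0],"fingers":-1},{"travel":[-0.16,-0.05,0.4],"rot":[0,0,0],"fingers":-1},{"travel":[-0.16,-0.05,0.55],"rot":[0,0,0],"fingers":-1},{"travel":[-0.16,-0.05,0.66],"rot":[0,0,0],"fingers":-1},{"travel":[-0.16,-0.05,0.66],"rot":[0,0,0],"fingers":-1},{"travel":[-0.16,-0.05,0.72],"rot":[0,0,0],"fingers":-1},{"travel":[-0.16,-0.05,0.78],"rot":[0,0,0],"fingers":-1},{"travel":[-0.16,-0.05,0.79],"rot":[0,0,0],"fingers":-1},{"travel":[-0.16,-0.05,0.79],"rot":[0,0,0],"fingers":-1}]'
python3 -c "
from h import *
delta([.5308,.3530,.027],262.6)"
```

```text
clock: 20.8
tcp_pos: [0.532, 0.3503, 0.0283]
orientation: [-0.0, -0.658, 0.753, -0.0]
wrist_force: [-0.8, 0.2, -0.6]
finger_gap: 0.0289
grip_force: 40.3
t 20.8 tcp [0.532  0.3503 0.0283] gap 0.0289 ->travel [-0.021  0.012  0.011] rot [-0.    -0.    -0.006]
```

```bash
python3 -m pendant '[{"travel":[0,0,0.01],"rot":[0,0,0],"fingers":-1},{"travel":[0,0,0.015],"rot":[0,0,0],"fingers":-1},{"travel":[0,0,0.015],"rot":[0,0,0],"fingers":0},{"travel":[0,0,0.01],"rot":[0,0,0],"fingers":0.05},{"travel":[0,0,0.01],"rot":[0,0,0],"fingers":0.05},{"travel":[0,0,0.01],"rot":[0,0,0],"fingers":0.05},{"travel":[0,0,-0.2],"rot":[0,0,0],"fingers":0.05},{"travel":[0,0,-0.5],"rot":[0,0,0],"fingers":0.05},{"travel":[0,0,-0.85],"rot":[0,0,0],"fingers":0.05},{"travel":[0,0,-1],"rot":[0,0,0],"fingers":0.2}]'
python3 -c "
from h import *
delta([.5615,-.0225,.15],183)"
```

```text
clock: 21.8
tcp_pos: [0.5336, 0.3512, 0.1527]
orientation: [0.003, -0.658, 0.753, -0.001]
wrist_force: [0.5, -0.1, -0.0]
finger_gap: 0.0511
grip_force: 0.0
t 21.8 tcp [0.5336 0.3512 0.1527] gap 0.0511 ->travel [ 3.055 -0.65   0.016] rot [-0.002  0.006  1.321]
```

```bash
python3 -m pendant '[{"travel":[0.15,0,0],"rot":[0,0,0.14],"fingers":0.2},{"travel":[0.35,-0.1,0],"rot":[0,0,0.28],"fingers":0.2},{"travel":[0.55,-0.2,0],"rot":[0,0,0.42],"fingers":0.2},{"travel":[0.75,-0.2,0],"rot":[0,0,0.57],"fingers":0.2},{"travel":[1,-0.2,0],"rot":[0,0,0.71],"fingers":0.2},{"travel":[1,-0.2,0],"rot":[0,0,0.85],"fingers":0.2},{"travel":[1,-0.2,0],"rot":[0,0,1],"fingers":0.2}]'
python3 - <<'E'
from h import *
im,d=env.read_camera("top"); np.savez("m7.npz",im=im,d=d)
delta([.5615,-.0225,.15],183)
cv2.imwrite("pics/s7.png",cv2.resize(im[150:260,130:310],(720,440),interpolation=cv2.INTER_CUBIC))
c,uv=cloud("top",d); q=cv2.cvtColor(im,cv2.COLOR_BGR2HSV)[uv[:,1],uv[:,0]]
k=(q[:,1]>110)&(c[:,2]<.04)&(c[:,0]>.4)&(c[:,0]<.58); n,l,st,ce=cv2.connectedComponentsWithStats(cv2.dilate((lambda m:(m.__setitem__((uv[k,1],uv[k,0]),1),m)[1])(np.zeros(d.shape,np.uint8)),None))
lab=l[uv[:,1],uv[:,0]]
for i in range(1,n):
    g=k&(lab==i)
    if g.sum()>6: print(ce[i].round(),g.sum(),c[g].mean(0).round(4))
E
```

```text
clock: 22.5
tcp_pos: [0.5395, 0.2271, 0.1485]
orientation: [0.0, -0.193, 0.981, -0.0]
wrist_force: [-0.3, 0.4, -0.1]
finger_gap: 0.0511
grip_force: 0.0
t 22.55 tcp [0.5396 0.2275 0.1485] gap 0.0514 ->travel [ 0.609 -2.001 -0.013] rot [-0.     0.     0.316]
[274. 180.] 14 [ 0.562  -0.0229  0.0305]
[ 24. 205.] 101 [ 0.4978  1.0756 -0.4549]
[504. 215.] 545 [ 0.4921 -1.0494 -0.4267]
```

View pics/s7.png

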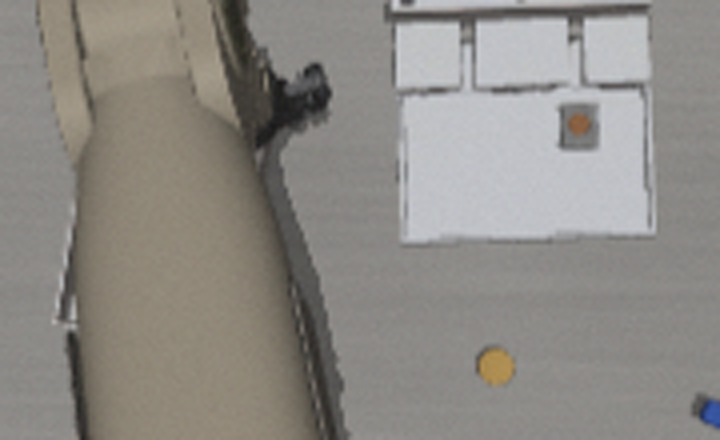

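The arm hides the tote for now. The right block is still in the tray at (578,126), so I go to it.

```bash
python3 -m pendant '[{"travel":[0.1,-0.35,0],"rot":[0,0,0.12],"fingers":0.2},{"travel":[0.2,-0.7,0],"rot":[0,0,0.24],"fingers":0.2},{"travel":[0.3,-1,0],"rot":[0,0,0.316],"fingers":0.2},{"travel":[0.3,-1,0],"rot":[0,0,0.316],"fingers":0.2}]'
python3 -m pendant '[{"travel":[0,-0.3,0],"rot":[0,0,0],"fingers":0.2},{"travel":[0,-0.7,0],"rot":[0,0,0],"fingers":0.2},{"travel":[0,-1,0.2],"rot":[0,0,0],"fingers":0.2},{"travel":[0,-1,0.4],"rot":[0,0,0],"fingers":0.2},{"travel":[0,-1,0.4],"rot":[0,0,0],"fingers":0.2}]'
python3 - <<'E'
from h import *
im,d=env.read_camera("top"); np.savez("m8.npz",im=im,d=d)
delta([.5615,-.0225,.028],183)
q=cv2.cvtColor(im,cv2.COLOR_BGR2HSV); m=((q[...,1]>110)&(q[...,0]<15)).astype(np.uint8); m[:160]=0;m[245:]=0;m[:,:140]=0;m[:,205:]=0
n,l,st,ce=cv2.connectedComponentsWithStats(m)
for i in range(1,n):
    if st[i,4]>5: print(ce[i],st[i,4],plane("top",[ce[i]],.028))
E
```

```text
clock: 22.95
tcp_pos: [0.5531, 0.0999, 0.1484]
orientation: [0.0, -0.031, 1.0, -0.001]
wrist_force: [-0.7, 0.1, -0.4]
finger_gap: 0.0515
grip_force: 0.0
clock: 23.45
tcp_pos: [0.5581, -0.0162, 0.0973]
orientation: [-0.003, -0.033, 0.999, 0.001]
wrist_force: [-0.5, 1.1, 1.1]
finger_gap: 0.0514
grip_force: 0.0
t 23.5 tcp [ 0.5589 -0.0156  0.099 ] gap 0.0513 ->travel [-0.02  -0.06   0.591] rot [ 0.001 -0.004  0.014]
[161.5        187.28571429] 14 [[0.5323728 0.3510354 0.028    ]]
[176.53333333 192.86666667] 15 [[0.51476464 0.29990476 0.028     ]]
[171.13333333 218.53333333] 15 [[0.4294083  0.31452023 0.028     ]]
```

```bash
python3 -m pendant '[{"travel":[-0.02,-0.05,0.1],"rot":[0,0,0.014],"fingers":0.2},{"travel":[-0.02,-0.05,0.3],"rot":[0,0,0.014],"fingers":0.2},{"travel":[-0.02,-0.05,0.5],"rot":[0,0,0.014],"fingers":0.2},{"travel":[-0.02,-0.05,0.6],"rot":[0,0,0.014],"fingers":0.2},{"travel":[-0.02,-0.05,0.6],"rot":[0,0,0.014],"fingers":0.2},{"travel":[-0.02,-0.05,0.6],"rot":[0,0,0.014],"fingers":0.2}]'
python3 -m pendant '[{"travel":[0,0,0],"rot":[0,0,0],"fingers":-1},{"travel":[0,0,0],"rot":[0,0,0],"fingers":-1},{"travel":[0,0,0],"rot":[0,0,0],"fingers":-1},{"travel":[0,0,0],"rot":[0,0,0],"fingers":-1},{"travel":[0,0,-0.2],"rot":[0,0,0],"fingers":-1},{"travel":[0,0,-0.5],"rot":[0,0,0],"fingers":-1},{"travel":[0,0,-0.8],"rot":[0,0,0],"fingers":-1},{"travel":[0,0,-0.8],"rot":[0,0,0],"fingers":-1}]' 40
python3 -c "
from h import *
delta([.4416,.3646,.12],262.6)"
```

```text
clock: 24.1
tcp_pos: [0.5638, -0.0216, 0.029]
orientation: [0.0, -0.026, 1.0, -0.0]
wrist_force: [-0.3, -0.5, -0.2]
finger_gap: 0.0513
grip_force: 0.0
clock: 24.9
tcp_pos: [0.5665, -0.0226, 0.1298]
orientation: [0.005, -0.025, 1.0, -0.001]
wrist_force: [1.2, -0.4, -0.3]
finger_gap: 0.0288
grip_force: 40.2
t 24.9 tcp [ 0.5665 -0.0226  0.1298] gap 0.0288 ->travel [0.879 3.275 0.066] rot [-0.008  0.006 -1.329]
```

```bash
python3 -m pendant '[{"travel":[0.05,0.15,0],"rot":[0,0,-0.14],"fingers":-1},{"travel":[0.1,0.35,0],"rot":[0,0,-0.28],"fingers":-1},{"travel":[0.15,0.55,0],"rot":[0,0,-0.42],"fingers":-1},{"travel":[0.2,0.75,0],"rot":[0,0,-0.57],"fingers":-1},{"travel":[0.25,1,0],"rot":[0,0,-0.71],"fingers":-1},{"travel":[0.25,1,0],"rot":[0,0,-0.85],"fingers":-1},{"travel":[0.25,1,0],"rot":[0,0,-1],"fingers":-1}]'
python3 -c "
from h import *
delta([.4416,.3646,.12],262.6)"
```

```text
clock: 25.6
tcp_pos: [0.5263, 0.0974, 0.1237]
orientation: [-0.0, -0.522, 0.853, 0.0]
wrist_force: [-0.7, -0.0, 0.6]
finger_gap: 0.0292
grip_force: 40.2
t 25.6 tcp [0.5263 0.0974 0.1237] gap 0.0292 ->travel [-1.661  1.642  0.031] rot [ 0.001 -0.    -0.328]
```

```bash
python3 -m pendant '[{"travel":[-0.25,0.25,0],"rot":[0,0,-0.1],"fingers":-1},{"travel":[-0.5,0.5,0],"rot":[0,0,-0.2],"fingers":-1},{"travel":[-0.75,0.75,0],"rot":[0,0,-0.33],"fingers":-1},{"travel":[-1,1,0],"rot":[0,0,-0.33],"fingers":-1},{"travel":[-1,1,0],"rot":[0,0,-0.33],"fingers":-1}]'
python3 -c "
from h import *
delta([.4416,.3646,.12],262.6)"
```

```text
clock: 26.1
tcp_pos: [0.4741, 0.2621, 0.1237]
orientation: [-0.0, -0.66, 0.751, 0.001]
wrist_force: [-0.3, -0.0, -1.0]
finger_gap: 0.029
grip_force: 40.2
t 26.1 tcp [0.4741 0.2621 0.1237] gap 0.029 ->travel [-0.812  0.379  0.032] rot [ 0.001  0.001 -0.   ]
```

```bash
python3 -m pendant '[{"travel":[-0.25,0.12,0],"rot":[0,0,0],"fingers":-1},{"travel":[-0.5,0.25,0],"rot":[0,0,0],"fingers":-1},{"travel":[-0.81,0.38,0],"rot":[0,0,0],"fingers":-1},{"travel":[-0.81,0.38,0.2],"rot":[0,0,0],"fingers":-1},{"travel":[-0.81,0.38,0.4],"rot":[0,0,0],"fingers":-1},{"travel":[-0.81,0.38,0.55],"rot":[0,0,0],"fingers":-1},{"travel":[-0.81,0.38,0.65],"rot":[0,0,0],"fingers":-1},{"travel":[-0.81,0.38,0.65],"rot":[0,0,0],"fingers":-1}]'
python3 -c "
from h import *
delta([.4416,.3646,.0275],262.6)"
```

```text
clock: 26.9
tcp_pos: [0.443, 0.3594, 0.0442]
orientation: [-0.002, -0.657, 0.754, 0.0]
wrist_force: [-0.7, -0.5, -1.4]
finger_gap: 0.029
grip_force: 40.2
t 26.9 tcp [0.443  0.3594 0.0442] gap 0.029 ->travel [-0.042  0.017  0.139] rot [ 0.003 -0.003 -0.007]
```

```bash
python3 -m pendant '[{"travel":[-0.02,0.01,0.06],"rot":[0,0,0],"fingers":-1},{"travel":[-0.02,0.01,0.11],"rot":[0,0,0],"fingers":-1},{"travel":[-0.02,0.01,0.14],"rot":[0,0,0],"fingers":-1},{"travel":[-0.02,0.01,0.14],"rot":[0,0,0],"fingers":-1}]'
python3 -c "
from h import *
delta([.4416,.3646,.0275],262.6)"
```

```text
clock: 27.3
tcp_pos: [0.4432, 0.3632, 0.0292]
orientation: [-0.0, -0.658, 0.753, -0.0]
wrist_force: [0.1, 0.3, -0.1]
finger_gap: 0.0295
grip_force: 40.2
t 27.3 tcp [0.4432 0.3632 0.0292] gap 0.0295 ->travel [-0.01   0.015  0.014] rot [ 0.    -0.    -0.006]
```

```bash
python3 -m pendant '[{"travel":[0,0,0.01],"rot":[0,0,0],"fingers":-1},{"travel":[0,0,0.015],"rot":[0,0,0],"fingers":-1},{"travel":[0,0,0.015],"rot":[0,0,0],"fingers":0},{"travel":[0,0,0.01],"rot":[0,0,0],"fingers":0.05},{"travel":[0,0,0.01],"rot":[0,0,0],"fingers":0.05},{"travel":[0,0,0.01],"rot":[0,0,0],"fingers":0.05},{"travel":[0,0,-0.2],"rot":[0,0,0],"fingers":0.05},{"travel":[0,0,-0.5],"rot":[0,0,0],"fingers":0.05},{"travel":[0,0,-0.85],"rot":[0,0,0],"fingers":0.05},{"travel":[0,0,-1],"rot":[0,0,0],"fingers":0.2}]'
python3 -m pendant '[{"travel":[0.2,0,-0.5],"rot":[0,0,0],"fingers":0.2},{"travel":[0.5,0,-0.5],"rot":[0,0,0],"fingers":0.2},{"travel":[0.9,0,-0.5],"rot":[0,0,0],"fingers":0.2},{"travel":[1,0,-0.5],"rot":[0,0,0],"fingers":0.2}]'
python3 -m pendant '[{"travel":[0.4,0,0],"rot":[0,0,0],"fingers":0.2},{"travel":[0.8,0,0],"rot":[0,0,0],"fingers":0.2},{"travel":[1,0,0],"rot":[0,0,0],"fingers":0.2},{"travel":[1,0,0],"rot":[0,0,0],"fingers":0.2},{"travel":[1,0,0],"rot":[0,0,0],"fingers":0.2}]'
python3 - <<'E'
from h import *
im,d=env.read_camera("top"); cv2.imwrite("pics/s9.png",cv2.resize(im,(800,600)))
q=cv2.cvtColor(im,cv2.COLOR_BGR2HSV); m=((q[...,1]>110)&(q[...,0]<15)).astype(np.uint8); m[:160]=0;m[245:]=0;m[:,:140]=0;m[:,205:]=0
n,l,st,ce=cv2.connectedComponentsWithStats(m); c,uv=cloud("top",d); lab=l[uv[:,1],uv[:,0]]
A=R.from_euler("z",7.4,degrees=True)
for i in range(1,n):
    if st[i,4]>5:
        p=c[lab==i].mean(0); print(p.round(4),"tote",A.apply(p-[.4808,.3171,0]).round(4))
k=(abs(c[:,0]-.5)<.045)&(abs(c[:,1]+.315)<.045)&(c[:,2]>.065)&(c[:,2]<.1); h=c[k]; print("mallet",h.mean(0))
E
```

```text
clock: 28.3
tcp_pos: [0.4449, 0.3643, 0.1535]
orientation: [0.003, -0.658, 0.753, -0.001]
wrist_force: [-0.5, 1.6, -0.7]
finger_gap: 0.0511
grip_force: 0.0
clock: 28.7
tcp_pos: [0.4263, 0.2415, 0.2103]
orientation: [-0.0, -0.657, 0.754, -0.001]
wrist_force: [0.5, -0.3, 0.7]
finger_gap: 0.0512
grip_force: 0.0
clock: 29.2
tcp_pos: [0.4112, 0.1253, 0.2096]
orientation: [0.0, -0.657, 0.754, -0.0]
wrist_force: [-0.3, 0.4, 0.7]
finger_gap: 0.0514
grip_force: 0.0
[0.5325 0.3513 0.0269] tote [0.0469 0.0405 0.0269]
[0.5142 0.2999 0.0287] tote [ 0.0354 -0.0128  0.0287]
[0.4432 0.3602 0.0295] tote [-0.0428  0.0379  0.0295]
[0.4296 0.3152 0.0269] tote [-0.0506 -0.0085  0.0269]
mallet [ 0.49725055 -0.31269428  0.08163131]
```

View pics/s9.png

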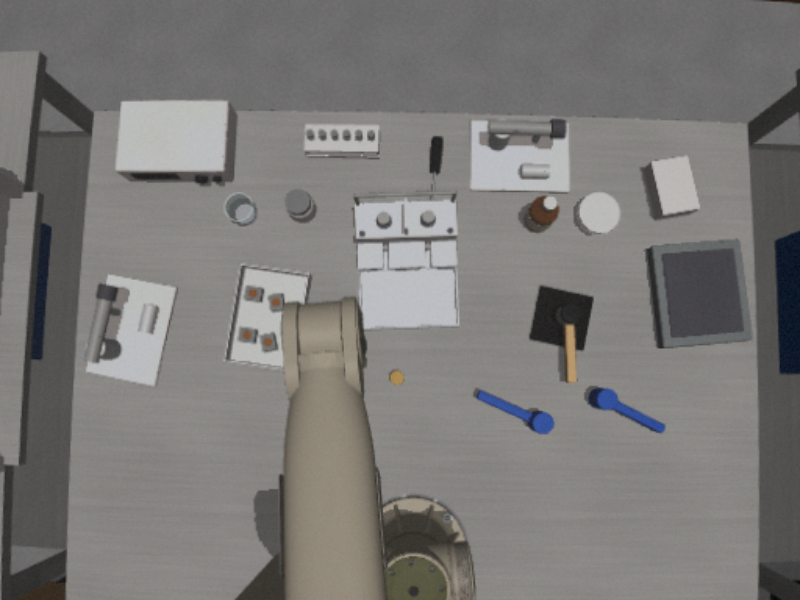

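The final view shows all four blocks flat on the tote floor at (253,294), (276,302), (247,335) and (268,342). The mallet is upright on the mat at (568,314), nothing else has moved, and the arm is clear, so I hand in.

```bash
python3 -c "
from h import *
print(env.hand_in())"
```

```text
the job is handed in; nothing more can be done
None
```

I handed the job in at about 29 s of the 72 s: both blocks were knocked out with the mallet and now lie flat in the tote beside the finished ones, and the mallet stands upright on its mat. The hand-in gave no verdict.

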